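# Check the syringe in the filter stand

## Robot

A 6-joint arm with a two-finger parallel gripper is mounted at the origin on the work surface. World frame = base frame: x ahead of the robot, y to its left, z up, the work surface at z = 0. Lengths are in m, angles in degrees, forces in N, time in s.
With the tool pointing down it reaches from about 0.275 to 0.875 m from the base axis. Payload 12.5 kg.
Tool frame: the origin (TCP) lies on the centre line of the jaws, within the pads' length; the fingertips stand 17 mm ahead of it and the grasp point (between the pads) lies 2 mm behind it; z points along the fingers, y is the line along which they close (so a half turn about z gives the same grasp; the last joint's range is limited). The gripper opens to 85 mm and grips with 20 to 120 N. Pads are 22 mm wide; open, the fingers measure 114 mm over their backs; the gripper's body (76 mm by 85 mm) begins 54 mm behind the grasp point. The pads swing forward as they close: fully open they stand 13 mm farther back than shut.
Start: joints at [71.356, 20.094, 94.641, -0, 65.266, -4.847], TCP at [0.131, 0.534, 0.248] pointing down, gripper open.
Joint ranges: [-157.81, 157.81], [-45, 120.19], [0.68, 151.7], [-89.99, 269.99], [4.06, 180], [-164.3, 164.3]. Speed limits (degrees/s): [127.2, 127.2, 159.86, 180, 180, 180].

## Interface

Orientations are given as [roll, pitch, yaw] about the fixed x, y, z axes, in that order (R = Rz(yaw) Ry(pitch) Rx(roll)).
In Python, from rig import r, imaging gives the robot as it stands.
- The arm moves only by the shell command python3 -m pendant 'ROWS'. ROWS is JSON, a list of rows, each a list of 3 entries, a list of its own where there are three numbers: the shift along the tool's x, y, z in m, then the turn, a rotation vector about the tool's x, y, z in rad, then the finger opening in m, from 0 to 0.0854. A call has 1 to 10 rows; each row is the pose to reach, as a shift and turn from the pose commanded when the call began, along the tool's axes at that moment; what a row does not reach only later rows make up. A row lasts 1/8 s, in which the tool goes at most 62.5 mm and 10.7 degrees, less where a joint would pass 70% of its speed; a pose out of reach is approached as far as the arm can. A call with a gripper value outside its range is refused whole. The fingers move at their own pace and stop on an object; the grip force is fixed at half the most. Time passes only in rows, so rows that repeat a pose let the fingers close. It gives the time, the measured TCP pose, the force, the opening and the grip force at its end, in the units of the state.
- r.read_state(): the state, without advancing time (a new reading comes with each control period).
- imaging.grab_frame(name): name is "scene" or "top" or "wrist"; returns a dict with "pixels" (420x560x3 uint8, red, green, blue), "vfov" (degrees; the focal length in pixels is half the picture's height over the tangent of half this angle, whatever the lens; pixels are square), "cx", "cy" (the principal point, pixels), "world_to_cam" (4x4, takes a point from world to camera coordinates). Camera axes: x right, y up, looking along -z (the intrinsics and any distortion apply to the point x, -y, -z); pixel columns grow to the right and rows downward; lengths in m; the calibration is good to about 2 mm. A picture is of the moment at which its call begins. There is no depth.
- r.job_done(): hands the job in; it is judged then, once.
The state is a dict: "clock": time; "joints": joint angles; "dq": joint speeds; "effort": joint torques, N m; "position": TCP position; "orientation": TCP orientation; "ft_force": force on the tool from outside, world axes, zero at the start; "moment": the same for the moment, N m; "finger_gap": finger opening in m; "finger_force": force on a finger pad.
Only numpy, scipy, OpenCV 4.12 (cv2) and the standard library are available. Lean on these libraries where they do the work, as an engineer would, in place of code of your own. Each camera call takes 0.05 s, during which the arm holds its last target. There are 200 camera calls.

## Task

Push the plunger of the syringe that stands in the metal filter stand down through its stroke. If it runs freely, push it fully home and leave the syringe in the stand; if it gets stiffer and stiffer, its filter is blocked: do not force it, stop before three quarters of the stroke, lift that syringe out and put it in the grey reject pot. Leave the spare syringe in the white rack alone.

Things in the scene. Friction and masses are not known exactly. Their poses are not given: they have to be found in the camera images.
- syringe_a_mid (a point): clear syringe (80 g), tip down. Point: on its axis (z up), 80 mm above its lower end. Barrel 24 mm diameter, to 27 mm above the point; flange 44 x 28 x 4 mm at its top. White plunger rod 14 mm; thumb disc 28 mm diameter, 8 mm thick, its centre 83 mm above the point less the plunger travel; can be lifted by the disc. The two look alike: either may be in the stand.
- plunger_a (a joint): plunger travel of syringe a in m, straight down: 0 fully drawn, 0.040 fully home (hard stop); starts at 0 to 0.0025. One of the two plungers is free: about 1.5 N all the way, stays where left. The other is blocked: about 1.5 N plus 0.6 N for every mm (10 N at 15 mm), and it rises to within 3 mm of drawn when let go.
- syringe_b_mid (a point): clear syringe (80 g), tip down. Point: on its axis (z up), 80 mm above its lower end. Barrel 24 mm diameter, to 27 mm above the point; flange 44 x 28 x 4 mm at its top. White plunger rod 14 mm; thumb disc 28 mm diameter, 8 mm thick, its centre 83 mm above the point less the plunger travel; can be lifted by the disc. The two look alike: either may be in the stand.
- plunger_b (a joint): plunger travel of syringe b in m, straight down: 0 fully drawn, 0.040 fully home (hard stop); starts at 0 to 0.0025. One of the two plungers is free: about 1.5 N all the way, stays where left. The other is blocked: about 1.5 N plus 0.6 N for every mm (10 N at 15 mm), and it rises to within 3 mm of drawn when let go.
- stand: filter stand, fixed: aluminium block 80 x 80 x 65 mm high on a dark 94 mm foot plate; one hole 27 mm wide, 55 mm deep in the middle of its top, in which a syringe stands loosely, its lower end 10 mm above the table. Origin: centre of underside, z up. The spare syringe stands at the same height in the middle hole of a white three-hole rack, 170 x 60 x 65 mm.
- pot: reject pot, fixed: open round grey plastic pot, 96 mm outer diameter at the rim, 85 mm high, wall 4 mm, floor 5 mm thick, about 86 mm wide inside; empty at the start. Origin: centre of its underside, z up. (The smaller glass beaker, 60 mm wide, is not it.)
Things that resemble listed ones, but are neither listed nor needed, are in the scene too. What is shaped like the part that bears syringe_b_mid but purple is not meant. Leave any red look-alike of the stand alone.

How it is judged (in metres and radians):
On the way:
1. the plunger of the syringe in the stand has been pushed at least 6 mm down to try it (((horizontal distance between syringe_a_mid and stand below 0.015 m and value of joint plunger_a above 0.006 m) or (horizontal distance between syringe_b_mid and stand below 0.015 m and value of joint plunger_b above 0.006 m))).
At the end, for the whole second after the job is handed in: Free-running: the syringe stands in the stand within 10 degrees of upright, plunger within 4 mm of home. Blocked: it rests in the reject pot, leaning or upright, plunger sprung back up (within 5 mm). In both cases the spare syringe is within 20 mm of where it was, plunger within 8 mm of fully drawn (((horizontal distance between syringe_a_mid and stand below 0.015 m and height (world z) of syringe_a_mid below 0.105 m and angle between syringe_a_mid's own z axis and vertical below 0.17 rad and value of joint plunger_a above 0.036 m and distance of syringe_b_mid from where it was at the start of the episode below 0.02 m and value of joint plunger_b below 0.008 m) or (horizontal distance between syringe_a_mid and pot below 0.044 m and height (world z) of syringe_a_mid below 0.125 m and linear speed of syringe_a below 0.05 m/s and value of joint plunger_a below 0.005 m and distance of syringe_b_mid from where it was at the start of the episode below 0.02 m and value of joint plunger_b below 0.008 m) or (horizontal distance between syringe_b_mid and stand below 0.015 m and height (world z) of syringe_b_mid below 0.105 m and angle between syringe_b_mid's own z axis and vertical below 0.17 rad and value of joint plunger_b above 0.036 m and distance of syringe_a_mid from where it was at the start of the episode below 0.02 m and value of joint plunger_a below 0.008 m) or (horizontal distance between syringe_b_mid and pot below 0.044 m and height (world z) of syringe_b_mid below 0.125 m and linear speed of syringe_b below 0.05 m/s and value of joint plunger_b below 0.005 m and distance of syringe_a_mid from where it was at the start of the episode below 0.02 m and value of joint plunger_a below 0.008 m))); the robot touches nothing.
It fails at once if a blocked plunger was forced: the syringe pressed into the stand with over 20 N (about three quarters of the stroke) before the plunger was home ((value of joint plunger_a between 0.012 and 0.036 m and contact force between syringe_a and stand above 20 N) or (value of joint plunger_b between 0.012 and 0.036 m and contact force between syringe_b and stand above 20 N)).
It fails at once if the spare syringe's plunger was pushed ((horizontal distance between syringe_a_mid and stand above 0.1 m and horizontal distance between syringe_a_mid and pot above 0.1 m and distance of syringe_a_mid from where it was at the start of the episode below 0.04 m and value of joint plunger_a above 0.012 m) or (horizontal distance between syringe_b_mid and stand above 0.1 m and horizontal distance between syringe_b_mid and pot above 0.1 m and distance of syringe_b_mid from where it was at the start of the episode below 0.04 m and value of joint plunger_b above 0.012 m)).
It also fails if it takes over 45 s, if anything falls off the work surface, if the arm or the gripper's body presses on something with over 40 N, if the wrist force passes 120 N, or if a joint passes its speed limit or range.

## Working session

There is one attempt and no reset: what is moved stays moved. The work goes in short steps, Python scripts to look and compute and a shell command to move; the robot and the scene stay as the last step left them, time stands still between calls to the robot, and variables do not carry over. Pictures are saved under pics/ and viewed, at most 10 in all, crops included, and the job is handed in when it is done.

```bash
mkdir -p pics; cat > h.py <<'E'
import numpy as np, cv2
from rig import r, imaging
def save(n,f):
    cv2.imwrite(f'pics/{f}.png',n['pixels'][:,:,::-1])
def foc(n): return n['pixels'].shape[0]/2/np.tan(np.radians(n['vfov']/2))
def ray(n,u,v):
    M=np.array(n['world_to_cam']);f=foc(n)
    d=np.array([(u-n['cx'])/f,-(v-n['cy'])/f,-1.])
    R=M[:3,:3]; return -R.T@M[:3,3], R.T@d
def at(n,u,v,z):
    o,d=ray(n,u,v); return o+d*(z-o[2])/d[2]
def proj(n,p):
    M=np.array(n['world_to_cam']);f=foc(n); c=M[:3,:3]@np.array(p)+M[:3,3]
    return n['cx']+f*c[0]/-c[2], n['cy']-f*c[1]/-c[2]
E
python3 - <<'E'
from h import *
import pickle
d={}
for k in ['scene','top']:
    d[k]=imaging.grab_frame(k); save(d[k],k)
    print(k,{a:b for a,b in d[k].items() if a!='pixels'})
pickle.dump(d,open('f.pkl','wb'))
print(r.read_state())
E
```

```text
scene {'vfov': 55.674375052125335, 'cx': 280.4664778867379, 'cy': 216.13956186525692, 'world_to_cam': array([[ 0.85122678,  0.52455132, -0.01608962, -0.39586068],
       [-0.42183604,  0.70213852,  0.57363389,  0.1494826 ],
       [ 0.31219756, -0.48150535,  0.81895377, -0.88921777],
       [ 0.        ,  0.        ,  0.        ,  1.        ]])}
top {'vfov': 48.33859165149874, 'cx': 281.7083074048256, 'cy': 212.5675692182765, 'world_to_cam': array([[-0.00271032, -0.99997176,  0.00700913,  0.00883538],
       [ 0.98067406, -0.00128668,  0.1956444 , -0.50466031],
       [-0.19562986,  0.00740393,  0.98064986, -1.0118083 ],
       [ 0.        ,  0.        ,  0.        ,  1.        ]])}
{'clock': 0.1, 'joints': array([ 7.13555661e+01,  2.01196888e+01,  9.46717707e+01,  1.28029974e-04,
        6.52664127e+01, -4.84677655e+00]), 'dq': array([ 0.00213932, -0.06761107, -0.04454821, -0.01727608, -0.00903577,
        0.10233297]), 'effort': array([-7.74866730e-04, -5.06834722e+01, -2.91878074e+01, -1.45475051e-04,
        2.75047219e-03,  2.75975577e-05]), 'position': array([0.131055  , 0.53387838, 0.24783721]), 'orientation': array([-1.79942345e+02, -5.00551848e-03,  1.66202286e+02]), 'ft_force': array([-0.07689771, -0.92082916, -0.08277215]), 'moment': array([-2.28396807e-02, -1.73823647e-05, -1.78139779e-02]), 'finger_force': 0.0, 'finger_gap': 0.08558140458951478}
```

View pics/scene.png

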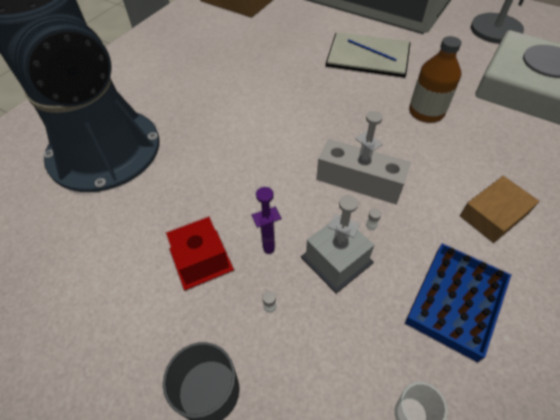

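View pics/top.png

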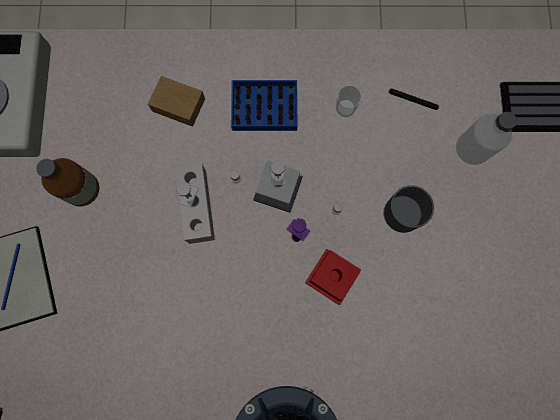

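The scene view shows the stand with a syringe (disc at 348,203), the rack with the spare (disc at 373,118), a red look-alike block (200,252), a purple syringe (266,215), the large grey pot (200,382) and a glass beaker (420,405). In the top view the stand is at (278,188), the rack at (195,203), the pot at (408,208) and the beaker at (348,100).

The stand is the grey block: the red one is excluded and the rack is white with three holes. The pot is the large grey one, since the glass beaker is smaller. I'll confirm this in one enlarged crop.

```bash
python3 - <<'E'
from h import *
import pickle
d=pickle.load(open('f.pkl','rb'))
t=d['top']['pixels'][:,:,::-1];s=d['scene']['pixels'][:,:,::-1]
z=lambda a:cv2.resize(a,(400,300),interpolation=cv2.INTER_CUBIC)
# 80x60 crops: x5
im=np.vstack([np.hstack([z(t[150:225,230:330]),z(t[170:245,360:460])]),np.hstack([z(s[190:290,290:423][:, :133]),z(s[335:420,140:253])])])
cv2.imwrite('pics/crop.png',im)
for n,p in [('top',(0,0,0)),('scene',(0,0,0))]: print(proj(d[n],p))
E
```

```text
(np.float64(285.79450002478126), np.float64(445.96317087896887))
(np.float64(103.43027536160926), np.float64(149.2881835552961))
```

View pics/crop.png

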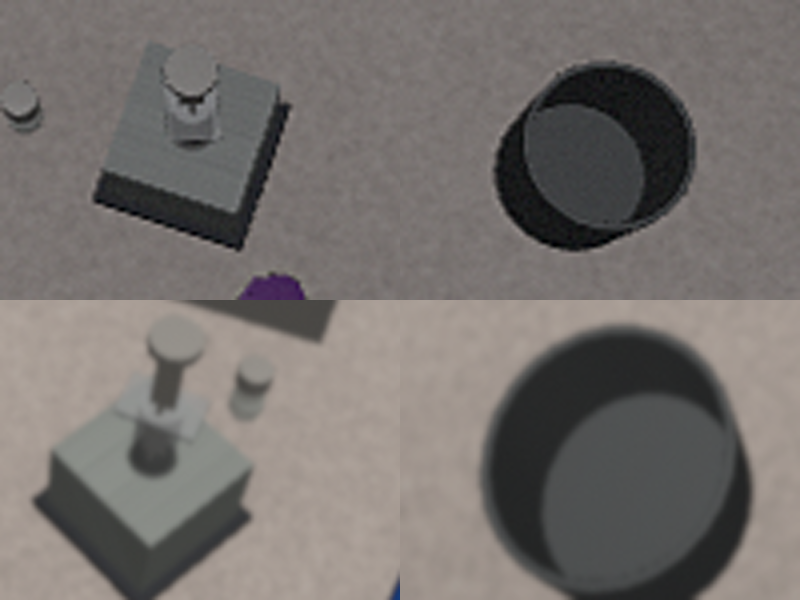

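```bash
python3 - <<'E'
from h import *
import pickle
d=pickle.load(open('f.pkl','rb'))
t,s=d['top'],d['scene']
def tri(a,b):
    (o1,d1),(o2,d2)=ray(t,*a),ray(s,*b)
    A=np.c_[d1,-d2]; x=np.linalg.lstsq(A,o2-o1,rcond=None)[0]
    return (o1+x[0]*d1+o2+x[1]*d2)/2, np.linalg.norm(o1+x[0]*d1-o2-x[1]*d2)
print('disc',at(t,277.75,168.5,.176),at(s,348.2,202.3,.176),tri((277.75,168.5),(348.2,202.3)))
print('stand',at(t,278.2,182.2,.065))
cs=[at(t,230+u/4,150+v/4,.065) for u,v in [(150,42),(280,86),(240,213),(102,172)]]
e=[cs[(i+1)%4]-cs[i] for i in range(4)]
print('edges',[(round(np.hypot(*v[:2]),4),round(np.degrees(np.arctan2(v[1],v[0])),1)) for v in e])
print('stand scene',at(s,290+152/3,190+(466-300)/3,.065))
print('pot',at(t,412.5,206.5,.085),at(s,199.6,380,.085))
print('rackdisc',at(t,187,187,.176),'purple',at(t,298,225,.176))
E
```

```text
disc [0.57081587 0.01656482 0.176     ] [0.57324785 0.01616026 0.176     ] (array([0.5721587 , 0.01704455, 0.17396395]), np.float64(0.0016991695404736159))
stand [0.57179146 0.01568741 0.065     ]
edges [(np.float64(0.0785), np.float64(-109.4)), (np.float64(0.0775), np.float64(162.6)), (np.float64(0.0812), np.float64(73.0)), (np.float64(0.0809), np.float64(-19.3))]
stand scene [0.57685938 0.01141916 0.065     ]
pot [ 0.51090567 -0.27998345  0.085     ] [ 0.51446977 -0.2806694   0.085     ]
rackdisc [0.53223077 0.19925811 0.176     ] purple [ 0.45431428 -0.02348117  0.176     ]
```

```bash
cat >> h.py <<'E'
from scipy.spatial.transform import Rotation as Ro
def to(p):
    s=r.read_state(); R=Ro.from_euler('xyz',s['orientation'],degrees=True).as_matrix()
    print('shift',np.round(R.T@(np.array(p)-s['position']),4), 'pos',np.round(s['position'],4),s['orientation'].round(2),'F',np.round(s['ft_force'],2),'gap',s['finger_gap'],'t',s['clock'])
E
python3 -c "
from h import *
to([.572,.0165,.215])"
```

```text
shift [-0.5516 -0.3973  0.0332] pos [0.1311 0.5339 0.2478] [-1.7994e+02 -1.0000e-02  1.6620e+02] F [-0.08 -0.92 -0.08] gap 0.08558140458951478 t 0.1
```

```bash
python3 -m pendant '[[[-0.04,-0.03,0],[0,0,0],0],[[-0.09,-0.065,0],[0,0,0],0],[[-0.14,-0.1,0],[0,0,0],0],[[-0.19,-0.137,0],[0,0,0],0],[[-0.24,-0.173,0],[0,0,0],0],[[-0.29,-0.21,0],[0,0,0],0],[[-0.34,-0.245,0],[0,0,0],0],[[-0.39,-0.28,0],[0,0,0],0],[[-0.44,-0.317,0],[0,0,0],0],[[-0.48,-0.346,0],[0,0,0],0]]'; python3 -c "
from h import *
to([.572,.0165,.215])"
```

```text
clock: 1.35
position: [0.5158, 0.0815, 0.2481]
orientation: [-180.0, -0.0, 166.1]
ft_force: [0.3, 0.2, 0.6]
finger_gap: 0.0001
finger_force: 0.0
shift [-0.0701 -0.0497  0.033 ] pos [0.5158 0.0815 0.2481] [-1.7999e+02 -2.0000e-02  1.6614e+02] F [0.33 0.19 0.61] gap 0.00012945909767261753 t 1.35
```

```bash
python3 -m pendant '[[[-0.035,-0.025,0.005],[0,0,0],0],[[-0.07,-0.05,0.02],[0,0,0],0],[[-0.07,-0.05,0.033],[0,0,0],0],[[-0.07,-0.05,0.033],[0,0,0],0],[[-0.07,-0.05,0.033],[0,0,0],0]]'; python3 -c "
from h import *
import pickle
to([.572,.0165,.194])
d={}
for k in ['wrist','scene']: d[k]=imaging.grab_frame(k)
pickle.dump(d,open('g.pkl','wb'))
s=d['scene']['pixels'][150:290,270:457]
cv2.imwrite('pics/c2.png',np.hstack([cv2.resize(d['wrist']['pixels'],(400,300)),cv2.resize(s,(400,300),interpolation=cv2.INTER_CUBIC)])[:,:,::-1])
print(r.read_state()['ft_force'])
"
```

```text
clock: 1.98
position: [0.5705, 0.0192, 0.2158]
orientation: [180.0, 0.0, 166.3]
ft_force: [-0.2, -0.4, 0.5]
finger_gap: 0.0001
finger_force: 0.0
shift [-0.0021 -0.0022  0.0218] pos [0.5705 0.0192 0.2158] [1.7999e+02 2.0000e-02 1.6626e+02] F [-0.16 -0.38  0.47] gap 9.187638426859314e-05 t 1.975
[0.47278914 0.23476972 0.70702731]
```

View pics/c2.png

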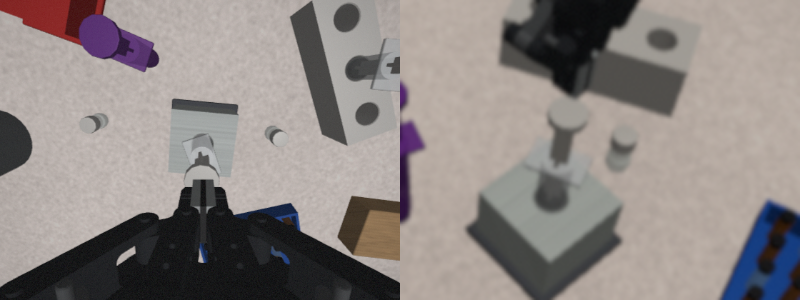

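The wrist view shows the closed fingertips over the thumb disc (about 203,178) above the stand, clear of everything else. Next I push gently and watch the force.

```bash
python3 -m pendant '[[[-0.002,-0.002,0.01],[0,0,0],0],[[-0.002,-0.002,0.02],[0,0,0],0],[[-0.002,-0.002,0.024],[0,0,0],0],[[-0.002,-0.002,0.026],[0,0,0],0],[[-0.002,-0.002,0.026],[0,0,0],0]]';python3 -m pendant '[[[0,0,0.002],[0,0,0],0],[[0,0,0.004],[0,0,0],0],[[0,0,0.004],[0,0,0],0]]';python3 -m pendant '[[[0,0,0.002],[0,0,0],0],[[0,0,0.004],[0,0,0],0],[[0,0,0.004],[0,0,0],0]]'
```

```text
clock: 2.7
position: [0.5723, 0.016, 0.1893]
orientation: [-180.0, -0.0, 166.2]
ft_force: [-0.0, 0.8, 0.8]
finger_gap: -0.0001
finger_force: 0.6
clock: 3.08
position: [0.5724, 0.016, 0.1855]
orientation: [180.0, 0.0, 166.2]
ft_force: [-1.0, 0.3, 3.9]
finger_gap: 0.0001
finger_force: 2.1
clock: 3.45
position: [0.5726, 0.016, 0.1818]
orientation: [180.0, 0.1, 166.2]
ft_force: [-1.2, 0.3, 6.1]
finger_gap: -0.0001
finger_force: 3.1
```

Force rises about 0.6 N per mm, so this looks blocked. I'll go 3 mm further to confirm and make sure the 6 mm trial is passed.

```bash
python3 -m pendant '[[[0,0,0.0015],[0,0,0],0],[[0,0,0.003],[0,0,0],0],[[0,0,0.003],[0,0,0],0]]';python3 -m pendant '[[[0,0,-0.005],[0,0,0],0],[[0,0,-0.01],[0,0,0],0],[[0,0,-0.02],[0,0,0],0],[[0,0,-0.035],[0,0,0],0],[[0,0,-0.05],[0,0,0],0.085],[[0,0,-0.05],[0,0,0],0.085],[[0,0,-0.05],[0,0,0],0.085],[[0,0,-0.05],[0,0,0],0.085],[[0,0,-0.05],[0,0,0],0.085]]'; python3 -c "
from h import *
to([.572,.0165,.172])
n=imaging.grab_frame('top');m=imaging.grab_frame('scene')
z=lambda a:cv2.resize(a,(400,300),interpolation=cv2.INTER_CUBIC)
cv2.imwrite('pics/c3.png',np.hstack([z(n['pixels'][150:225,230:330]),z(m['pixels'][190:290,290:423])])[:,:,::-1])"
```

```text
clock: 3.82
position: [0.5728, 0.0159, 0.1791]
orientation: [180.0, 0.1, 166.2]
ft_force: [-1.4, -0.0, 7.5]
finger_gap: -0.0
finger_force: 4.2
clock: 4.95
position: [0.5722, 0.016, 0.2279]
orientation: [-180.0, -0.0, 166.2]
ft_force: [0.6, -0.4, 0.3]
finger_gap: 0.085
finger_force: 0.0
shift [0.0002 0.0005 0.0559] pos [0.5722 0.016  0.2279] [-1.7999e+02 -4.0000e-02  1.6620e+02] F [ 0.58 -0.4   0.33] gap 0.08501852251580265 t 4.95
```

View pics/c3.png

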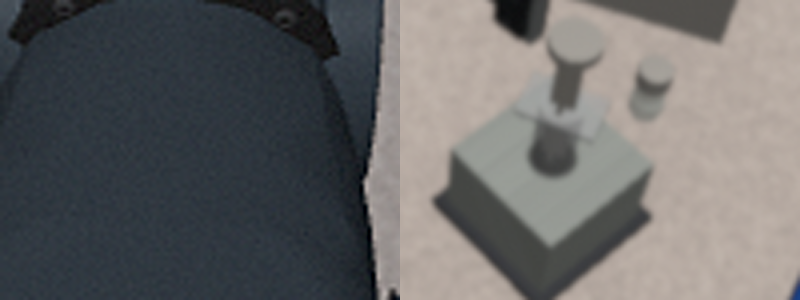

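The plunger is blocked: 7.5 N at about 11 mm, on the 0.6 N/mm line. The right-hand crop shows it has risen back. Now I grip the disc.

```bash
python3 -m pendant '[[[0,0,0.02],[0,0,0],0.085],[[0,0.0005,0.045],[0,0,0],0.085],[[0,0.0005,0.061],[0,0,0],0.085],[[0,0.0005,0.061],[0,0,0],0.085],[[0,0.0005,0.061],[0,0,0],0.01],[[0,0.0005,0.061],[0,0,0],0.01],[[0,0.0005,0.061],[0,0,0],0.01],[[0,0.0005,0.061],[0,0,0],0.01],[[0,0.0005,0.061],[0,0,0],0.01]]'; python3 -m pendant '[[[0,0,-0.01],[0,0,0],0.01],[[0,0,-0.03],[0,0,0],0.01],[[0,0,-0.06],[0,0,0],0.01],[[0,0,-0.1],[0,0,0],0.01],[[0,0,-0.13],[0,0,0],0.01],[[0,0,-0.13],[0,0,0],0.01]]'; python3 -c "
from h import *
x=np.array([-.971,.239,0]);to(np.array([.5125,-.28,.295])+.032*x)
m=imaging.grab_frame('scene');n=imaging.grab_frame('wrist')
z=lambda a:cv2.resize(a,(400,300),interpolation=cv2.INTER_CUBIC)
cv2.imwrite('pics/c4.png',np.hstack([z(n['pixels']),z(m['pixels'])])[:,:,::-1])"
```

```text
clock: 6.18
position: [0.5727, 0.0165, 0.1677]
orientation: [180.0, 0.0, 166.2]
ft_force: [-1.1, -1.4, 3.2]
finger_gap: 0.0252
finger_force: 58.6
clock: 6.92
position: [0.573, 0.0164, 0.2997]
orientation: [180.0, 0.2, 166.2]
ft_force: [0.1, -0.1, -0.9]
finger_gap: 0.0255
finger_force: 58.9
shift [ 0.0201 -0.3023  0.0044] pos [0.573  0.0164 0.2997] [179.96   0.23 166.21] F [ 0.11 -0.06 -0.91] gap 0.02545562860479007 t 6.925
```

View pics/c4.png

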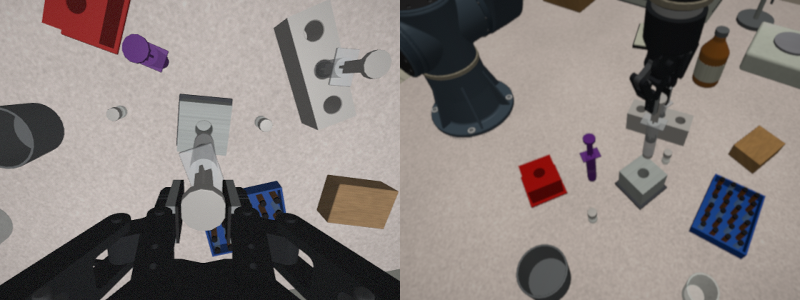

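Syringe is out of the stand, held by the disc (wrist view 205,205); the scene view shows it clear and upright. Now I move it over the pot.

```bash
python3 -m pendant '[[[0.002,-0.03,0],[0,0,0],0.01],[[0.005,-0.07,0],[0,0,0],0.01],[[0.008,-0.115,0],[0,0,0],0.01],[[0.011,-0.16,0],[0,0,0],0.01],[[0.014,-0.205,0],[0,0,0],0.01],[[0.017,-0.25,0],[0,-0.05,0],0.01],[[0.019,-0.28,0],[0,-0.1,0],0.01],[[0.02,-0.302,0],[0,-0.15,0],0.01],[[0.02,-0.302,0],[0,-0.2,0],0.01],[[0.02,-0.302,0],[0,-0.2,0],0.01]]'; python3 -c "
from h import *
x=np.array([-.971,.239,0]);to(np.array([.5125,-.28,.21])+.032*x);to(np.array([.5125,-.28,.17])+.032*x)
m=imaging.grab_frame('scene');n=imaging.grab_frame('wrist')
z=lambda a:cv2.resize(a,(400,300),interpolation=cv2.INTER_CUBIC)
cv2.imwrite('pics/c5.png',np.hstack([z(n['pixels']),z(m['pixels'][210:420,100:380])])[:,:,::-1])"
```

```text
clock: 8.28
position: [0.48, -0.2719, 0.296]
orientation: [179.9, 11.3, 166.1]
ft_force: [0.0, -0.3, -0.7]
finger_gap: 0.0256
finger_force: 59.0
shift [ 0.0154 -0.0002  0.0846] pos [ 0.48   -0.2719  0.296 ] [179.95  11.31 166.15] F [ 0.03 -0.31 -0.67] gap 0.02562753509397506 t 8.275
shift [ 0.0233 -0.0003  0.1238] pos [ 0.48   -0.2719  0.296 ] [179.95  11.31 166.15] F [ 0.03 -0.31 -0.67] gap 0.02562753509397506 t 8.275
```

View pics/c5.png

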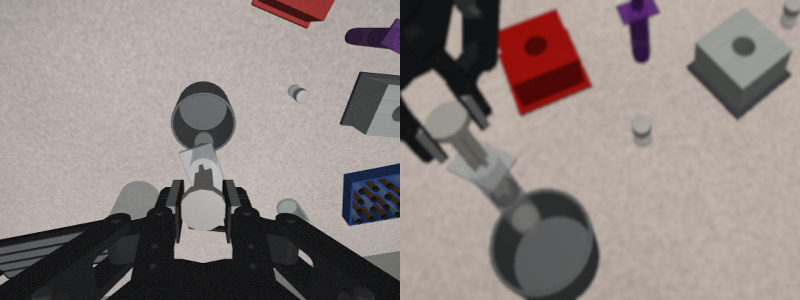

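The syringe hangs tilted with its lower end over the pot (scene crop 525,215). I lower it, slowing near the floor.

```bash
python3 -m pendant '[[[0.006,0,0.03],[0,0,0],0.01],[[0.012,0,0.06],[0,0,0],0.01],[[0.016,0,0.085],[0,0,0],0.01],[[0.02,0,0.105],[0,0,0],0.01],[[0.022,0,0.115],[0,0,0],0.01],[[0.023,0,0.121],[0,0,0],0.01],[[0.023,0,0.121],[0,0,0],0.01]]'
```

```text
clock: 9.25
position: [0.4826, -0.2724, 0.1742]
orientation: [180.0, 11.5, 166.2]
ft_force: [0.3, 0.8, -1.0]
finger_gap: 0.0258
finger_force: 59.1
```

```bash
python3 -m pendant '[[[0,0,0.003],[0,0,0],0.01],[[0,0,0.003],[0,0,0],0.035],[[0,0,0.003],[0,0,0],0.06],[[0,0,0.003],[0,0,0],0.085],[[0,0,0.003],[0,0,0],0.085],[[0,0,0.003],[0,0,0],0.085],[[-0.01,0,-0.01],[0,0,0],0.085],[[-0.02,0,-0.04],[0,0,0],0.085],[[-0.03,0,-0.08],[0,0,0],0.085],[[-0.04,0,-0.13],[0,0,0],0.085]]'; python3 -m pendant '[[[-0.01,0,-0.03],[0,0.1,0],0.085],[[-0.01,0.06,-0.03],[0,0.1,0],0.085],[[-0.01,0.12,-0.03],[0,0.1,0],0.085],[[-0.01,0.16,-0.03],[0,0.1,0],0.085],[[-0.01,0.16,-0.03],[0,0.1,0],0.085]]'; python3 -c "
from h import *
m=imaging.grab_frame('scene');n=imaging.grab_frame('top')
z=lambda a:cv2.resize(a,(400,300),interpolation=cv2.INTER_CUBIC)
cv2.imwrite('pics/c6.png',np.hstack([z(n['pixels'][110:260,340:540]),z(m['pixels'][210:420,100:380])])[:,:,::-1]);save(m,'s6')"
```

```text
clock: 10.5
position: [0.4951, -0.2754, 0.3102]
orientation: [180.0, 11.4, 166.2]
ft_force: [-0.1, -0.0, 0.2]
finger_gap: 0.0849
finger_force: 0.0
clock: 11.12
position: [0.5377, -0.1189, 0.3409]
orientation: [180.0, 5.7, 166.4]
ft_force: [0.2, 0.2, 0.3]
finger_gap: 0.0848
finger_force: 0.0
```

View pics/c6.png

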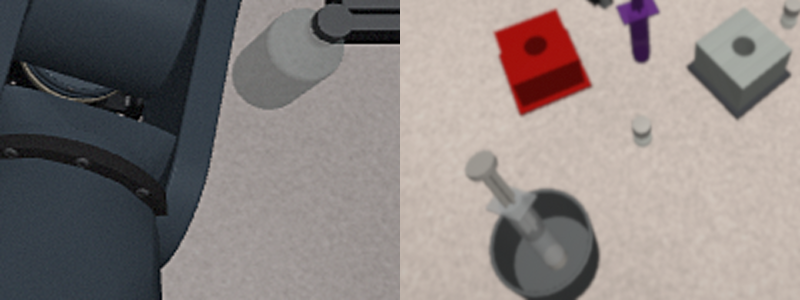

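The syringe leans in the reject pot with its plunger drawn (disc at crop 481,165), and the gripper is clear.

```bash
python3 -c "
from rig import r
print(r.job_done())"
```

```text
the job is handed in; nothing more can be done
None
```

The plunger was blocked (force rose about 0.6 N/mm, to 7.5 N), so I stopped at roughly 11 mm, put that syringe in the grey reject pot with its plunger sprung back, left the spare alone, and handed in; no verdict was shown.

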